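# Put the tea-light sauce warmer together

## Task

Set up the little sauce warmer on its dark iron base, piece by piece in this order: the tea light into the round recess of the base, the steel stand over it onto the base, the blue pot into the top of the stand, and last the lid onto the pot, each one level and fully home. Set the ceramic pot and lid down softly, do not drop or bang them, and leave the chilli jar, the spice jar and the mill standing where they are.

Things in the scene. Friction and masses are not known exactly. Their poses are not given: they have to be found in the camera images.
- base: Target: dark grey cast-iron base, loose, 0.65 kg: a disc 100 mm across, 8 mm thick, with a raised round boss (56 mm across, top 14 mm above the table) in the middle; in the boss a round recess 44 mm across, its floor 9 mm above the base's underside. Origin: centre of the underside; z up; yaw does not matter.
- tea_light: Tea light (pale green candle in a light grey cup), 38 mm across, 15 mm high, 15 g. Origin: centre of the underside; z up. Goes into the recess of the base: seated, its underside is 9 mm above the base's underside, sunk 5 mm below the boss's top, so hold it by its upper 8 mm.
- stand: Steel burner stand, 53 mm high, 0.18 kg: foot ring (outside 72, inside 66 narrowing to 62 mm), six legs, skirt band 68 mm across 37 to 53 mm up (grip there); round seat in its top 62 mm across, 5 mm deep, its ledge 48 mm up with a 28 mm flue hole. Origin: centre of the underside; z up. Home on the base, its foot ring is round the boss and its underside 8 mm above the base's.
- pot: Small blue ceramic pot, 46 mm high, body 66 mm across (grip it across its x axis), mouth 59 mm inside, 0.2 kg; two lugs along +y and -y reach 44 mm from the axis, 34 to 41 mm up. Its foot (55 mm across, 48 at the underside, 8 mm high) goes into the seat of the stand: its underside is then 48 mm above the stand's. Origin: centre of the underside; z up.
- lid: Round blue ceramic lid, 68 mm across, 0.09 kg, with a dark wooden knob (20 mm across, 13 to 28 mm above the underside; grip it there; cover's top 10 mm up). A spigot below, 5 mm deep, 54 mm across tapering to 49, fits the pot's mouth. Origin: centre of the spigot's underside, on which it lies at first; z up. Seated, that is 41 mm above the pot's underside.
- chilli_jar: Bystander: jar with a red cap and yellow label, 61 mm across, 73 mm high. Origin: centre of the underside.
- mill: Bystander: small clear salt mill with a grey top, 44 mm across, 90 mm high. Origin: centre of the underside.
- spice_jar: Bystander: spice jar with a dark brown cap and green label, 44 mm across, 105 mm high. Origin: centre of the underside.

How it is judged:
By the outcome, as a careful person would: the job done as asked, in the order asked, and still so for the second after the job is handed in, with the robot touching nothing.
It also fails if it takes over 104 s, if anything falls off the work surface, if the arm or the gripper's body presses on something with over 40 N, if the wrist force passes 120 N, or if a joint passes its speed limit or range.

## Robot

A 6-joint arm with a two-finger parallel gripper is mounted at the origin on the work surface; the furniture and walls round the work are solid. World frame = base frame: x ahead of the robot, y to its left, z up, the work surface at z = 0. Lengths are in m, angles in degrees, forces in N, time in s.
With the tool pointing down it reaches from about 0.25 to 0.725 m from the base axis. Payload 9.7 kg.
Tool frame: the origin (TCP) lies midway between the tips of the shut fingers; the grasp point (between the pads) lies 19 mm behind it (bot.pinch_z is the distance from the TCP to the grasp point, in m); z points along the fingers, y is the line along which they close (so a half turn about z gives the same grasp; the last joint's range is limited). The gripper opens to 85 mm and grips with 20 to 120 N. Pads are 22 mm wide; open, the fingers measure 114 mm over their backs; the gripper's body (76 mm by 85 mm) begins 54 mm behind the grasp point. The pads swing forward as they close: fully open they stand 13 mm farther back than shut.
Start: joints at [-63.77, 4.979, 10.078, 95.1, 0, 90], TCP at [0.243, -0.493, 0.231] pointing down, gripper open.
Joint ranges: [-179.16, 179.16], [-48.56, 103.87], [-65.8, 70.77], [-126.05, 130.52], [-82.76, 87.17], [-180, 180]. Speed limits (degrees/s): [127.2, 127.2, 147.25, 180, 180, 180].

## Interface

Orientations are given as [roll, pitch, yaw] about the fixed x, y, z axes, in that order (R = Rz(yaw) Ry(pitch) Rx(roll)).
In Python, from workcell import sensors, camera, ticket, bot gives the robot as it stands.
- The arm moves only by the shell command python3 -m handwheel 'ROWS' [FORCE]. ROWS is a JSON object of lists of equal length, an entry for each row: "gripper": the opening, from -1 (shut) to 1 (fully open); "slide": the shift along the tool's x, y, z in mm, a list of three; "yaw": the turn about the tool's z in rad. A call has 1 to 8 rows; each row shifts and turns the commanded pose from where the row before left it, along the tool's axes as they then stand; what a row does not reach is not made up. A row lasts 1/12 s, in which the tool goes at most 41.7 mm and 7.16 degrees, less where a joint would pass 70% of its speed; a pose out of reach is approached as far as the arm can. A call is refused whole if a number of a shift passes 41.7 or a number of a turn 0.125, either way. A call with a gripper value outside its range is refused whole. The fingers move at their own pace and stop on an object; FORCE is the grip in N (left out, the last holds). Time passes only in rows, so rows that do not move let the fingers close. It gives the time, the measured TCP pose, the force, the opening and the grip force at its end, in the units of the state.
- sensors.get_obs(): the state, without advancing time (a new reading comes with each control period).
- camera(name): name is "scene" or "top"; returns a dict with "img" (480x640x3 uint8, red, green, blue), "fx", "fy", "cx", "cy" (pixels), "dist" ([k1, k2, p1, p2, k3] as OpenCV has them; the pictures are not rectified), "R" (3x3) and "t" (3): a world point X has camera coordinates R X + t. Camera axes: x right, y down, z forward; pixel columns grow to the right and rows downward; lengths in m; the calibration is good to about 2 mm. A picture is of the moment at which its call begins. There is no depth.
- ticket.job_done(): hands the job in; it is judged then, once.
The state is a dict: "time": time; "q": joint angles; "qd": joint speeds; "joint_efforts": joint torques, N m; "ee_pos": TCP position; "tcp_rot": TCP orientation; "wrist_force": force on the tool from outside, world axes, zero at the start; "torque": the same for the moment, N m; "opening": finger opening in m; "grasp_force": force on a finger pad.
Only numpy, scipy, OpenCV 4.12 (cv2) and the standard library are available. Lean on these libraries where they do the work, as an engineer would, in place of code of your own. Each camera call takes 0.05 s, during which the arm holds its last target. There are 200 camera calls.

## Working session

There is one attempt and no reset: what is moved stays moved. The work goes in short steps, Python scripts to look and compute and a shell command to move; the robot and the scene stay as the last step left them, time stands still between calls to the robot, and variables do not carry over. Pictures are saved under pics/ and viewed, at most 14 in all, crops included, and the job is handed in when it is done.

```bash
ls; mkdir -p pics
python3 - <<'E'
from workcell import sensors,camera,bot
import cv2
o=sensors.get_obs();print(o, bot.pinch_z)
for n in("scene","top"):
    c=camera(n);cv2.imwrite(f"pics/{n}0.png",c["img"][:,:,::-1]);print({k:v for k,v in c.items() if k!="img"})
E
```

```text
pics
{'time': 0.0, 'q': array([-6.37705795e+01,  5.01233085e+00,  1.00337575e+01,  9.50996369e+01,
        1.83930937e-04,  8.99990782e+01]), 'qd': array([-0.03065635, -0.00388826, -0.02098983,  0.02251225,  0.10371341,
       -0.02373943]), 'joint_efforts': array([-3.82179205e-03, -5.20385885e+01,  4.64805293e+01,  1.62276562e-02,
       -2.02275637e-04, -4.21707307e-05]), 'ee_pos': array([ 0.24297955, -0.49315819,  0.23056502]), 'tcp_rot': array([-1.79921790e+02, -1.85189084e-04,  2.62303420e+01]), 'wrist_force': array([-0.33575872, -0.68277178, -0.42612008]), 'torque': array([0.00596028, 0.02584718, 0.01046668]), 'grasp_force': 0.0, 'opening': 0.08555235915375192} 0.0187
{'fx': 602.8484115461749, 'fy': 602.8484115461749, 'cx': 334.4499765812481, 'cy': 241.98244023223606, 'dist': array([-0.07634317,  0.        ,  0.        ,  0.        ,  0.        ]), 'R': array([[-0.47256687, -0.88104937,  0.02079796],
       [-0.49671577,  0.24678033, -0.83208948],
       [ 0.72797939, -0.4035486 , -0.55425133]]), 't': array([0.04823233, 0.30581379, 1.02405868])}
{'fx': 473.2466317933137, 'fy': 473.2466317933137, 'cx': 313.99287149692896, 'cy': 248.17726945633984, 'dist': array([-0.07551501,  0.        ,  0.        ,  0.        ,  0.        ]), 'R': array([[-0.01797348, -0.99968944, -0.01726219],
       [-0.99726693,  0.01916205, -0.07135468],
       [ 0.0716633 ,  0.01593252, -0.99730162]]), 't': array([-0.15882251,  0.47168471,  0.99801348])}
```

View pics/top0.png

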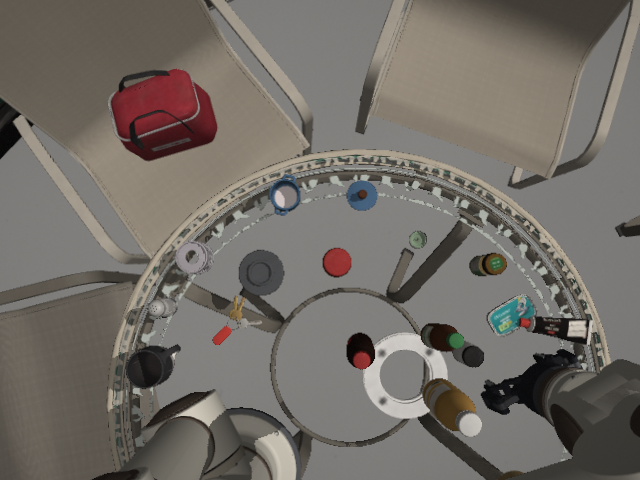

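View pics/scene0.png

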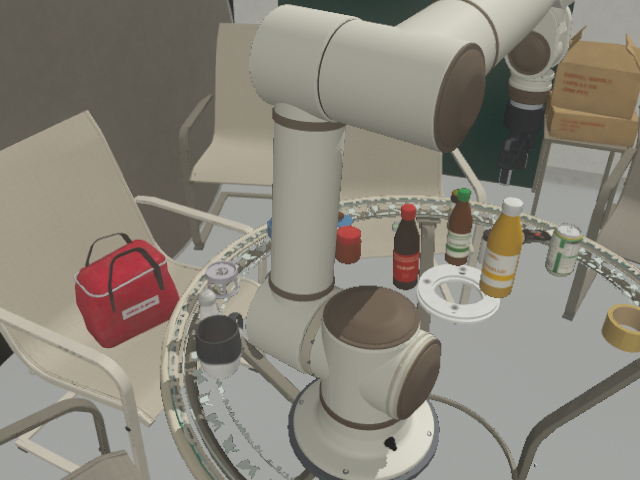

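The top view shows the base at (262,272), stand (193,258), pot (285,195), lid (362,195), tea light (418,240), chilli jar (337,262), spice jar (488,264) and mill (160,305). In the scene view the arm hides most of these. Next I'll enlarge the pieces.

```bash
cat > h.py <<'E'
import numpy as np, cv2
from workcell import sensors,camera,bot
def K(c): return np.array([[c["fx"],0,c["cx"]],[0,c["fy"],c["cy"]],[0,0,1]])
def p2w(c,uv,z):
    n=cv2.undistortPoints(np.array([[uv]],float),K(c),c["dist"])[0,0]
    d=c["R"].T@np.array([n[0],n[1],1]);o=-c["R"].T@c["t"]
    return o+d*(z-o[2])/d[2]
def w2p(c,X):
    return cv2.projectPoints(np.array(X,float).reshape(-1,3),cv2.Rodrigues(c["R"])[0],c["t"],K(c),c["dist"])[0][:,0]
def circ(x,y,z,r): 
    a=np.linspace(0,2*np.pi,60);return np.c_[x+r*np.cos(a),y+r*np.sin(a),0*a+z]
def tile(c,u,v,w=60,s=264,curves=(),rows=None):
    im=c["img"][:,:,::-1];f=s/w
    M=np.array([[f,0,-f*(u-w/2)+f/2-.5],[0,f,-f*(v-w/2)+f/2-.5]])
    t=cv2.warpAffine(im,M,(s,s),flags=cv2.INTER_CUBIC)
    for k in curves:
        p=w2p(c,k)@M[:,:2].T+M[:,2];cv2.polylines(t,[np.round(p*8).astype(int)],True,(0,255,255),1,cv2.LINE_AA,3)
    for i in range(0,w,10):
        x=int(f*i);cv2.line(t,(x,0),(x,5),(0,0,255),1);cv2.line(t,(0,x),(5,x),(0,0,255),1)
    cv2.putText(t,f"{u-w//2},{v-w//2}",(8,18),0,.45,(0,0,255),1)
    return t
E
python3 - <<'E'
from h import *
c=camera("top")
g={}
# initial guesses: (pixel, height)
for n,uv,z,rs in [("tea",(418,240),.015,[(0.015,.019)]),("base",(262,272),.008,[(.008,.05),(.014,.028)]),("stand",(193,258),.053,[(.053,.034),(.053,.031)]),("pot",(285,195),.046,[(.046,.033)]),("lid",(362,195),.015,[(.01,.034),(.028,.01)]),("chilli",(337,262),.073,[(.073,.0305)])]:
    X=p2w(c,uv,z);print(n,X.round(4));g[n]=(uv,[circ(X[0],X[1],zz,r) for zz,r in rs])
T=[tile(c,*uv,curves=k) for uv,k in g.values()]
cv2.imwrite("pics/t1.png",np.vstack([np.hstack(T[:3]),np.hstack(T[3:])]))
for n,uv,z in [("spice",(494,264),.105),("mill",(153,307),.09)]: print(n,p2w(c,uv,z))
E
```

```text
tea [ 0.482 -0.391  0.015]
base [ 0.4199 -0.0544  0.008 ]
stand [0.4503 0.0837 0.053 ]
pot [ 0.5795 -0.1092  0.046 ]
lid [ 0.5818 -0.2733  0.015 ]
chilli [ 0.4357 -0.2143  0.073 ]
spice [ 0.42442186 -0.52058539  0.105     ]
mill [0.35167368 0.15499432 0.09      ]
```

View pics/t1.png

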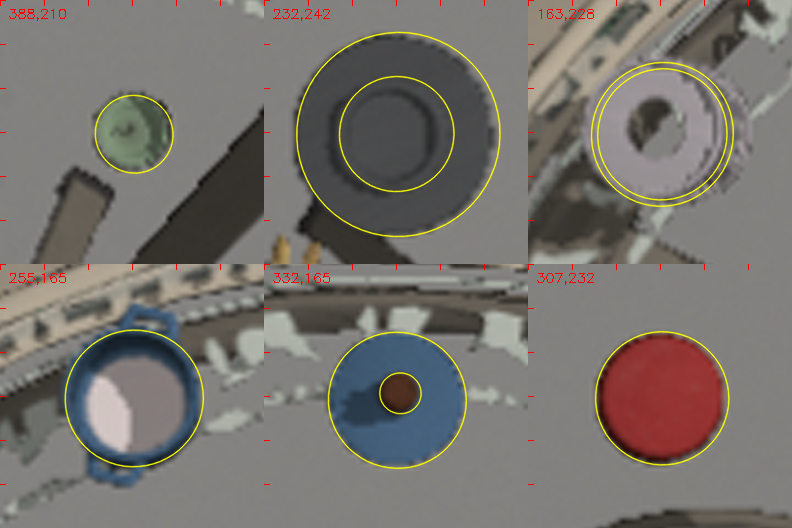

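Read off the enlarged tiles:
- **Good fits:** the circles fit the tea light, base, pot, lid and chilli jar.
- **Stand:** its hole is about 1.4 px left and up of my guess, so its centre is about (191.6,256.6).
- **Pot:** its lugs at about (289,177) and (281,212) put its y axis near -13° in the world.

I'll turn the tool to yaw 0 first, then move to the tea light.

```bash
python3 -m handwheel '{"gripper":[1,1,1,1,1,1],"slide":[[0,0,-20],[0,0,0],[0,0,0],[0,0,0],[0,0,0],[0,0,0]],"yaw":[0,0.1145,0.1145,0.1145,0.1143,0]}' 60
python3 - <<'E'
from h import *
c=camera("top")
S=p2w(c,(191.6,256.6),.053);P=p2w(c,(284.6,195.2),.046);B=p2w(c,(261.6,272),.008);T=p2w(c,(418.2,240),.015)
print(S,P,B,T)
a=np.radians(-13);d=np.array([np.cos(a),np.sin(a),0])
A=[tile(c,192,257,curves=[circ(S[0],S[1],.053,.034),circ(S[0],S[1],.048,.014),circ(S[0],S[1],0.0,.036)]),
tile(c,285,195,curves=[circ(P[0],P[1],.046,.033),circ(P[0],P[1],.046,.0295),np.array([P-d*.044-[0,0,.008],P+d*.044-[0,0,.008]])]),
tile(c,262,272,curves=[circ(B[0],B[1],.008,.05),circ(B[0],B[1],.014,.022)])]
cv2.imwrite("pics/t2.png",np.hstack(A))
E
```

```text
time: 0.65
ee_pos: [0.2431, -0.4933, 0.251]
tcp_rot: [-180.0, 0.0, -0.3]
wrist_force: [0.4, -0.5, -0.4]
opening: 0.0852
grasp_force: 0.0
[0.4532879  0.08664547 0.053     ] [ 0.57908501 -0.10837533  0.046     ] [ 0.41986868 -0.05355435  0.008     ] [ 0.48197221 -0.39139251  0.015     ]
```

View pics/t2.png

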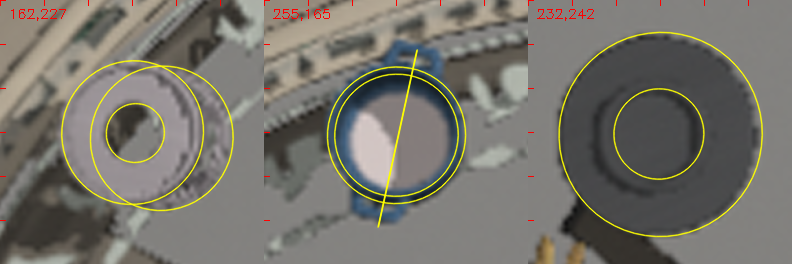

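The overlays fit the stand, the pot (maybe 2 mm further out in x) and the base. Now to the tea light at (0.482,-0.391).

```bash
python3 -m handwheel '{"gripper":[1,1,1,1,1,1,1,1],"slide":[[30,0,0],[30,0,0],[30,0,0],[30,-10,0],[30,-24,10],[30,-24,20],[30,-24,20],[29,-20,20]],"yaw":[0,0,0,0,0,0,0,0]}' 60
python3 -m handwheel '{"gripper":[1,1,1,1,1,1,1,1],"slide":[[0,0,25],[0,0,25],[0,0,25],[0,0,25],[0,0,25],[0,0,18],[0,0,0],[0,0,0]],"yaw":[0,0,0,0,0,0,0,0]}'
python3 - <<'E'
from h import *
c=camera("top")
cv2.imwrite("pics/a1.png",tile(c,420,240,w=100,s=500,curves=[circ(.482,-.391,.015,.019)]))
E
```

```text
time: 1.37
ee_pos: [0.4811, -0.3917, 0.1822]
tcp_rot: [180.0, -0.0, 0.3]
wrist_force: [0.5, -1.0, -0.3]
opening: 0.0855
grasp_force: 0.0
time: 2.03
ee_pos: [0.4793, -0.3927, 0.0392]
tcp_rot: [-179.9, 0.1, 0.2]
wrist_force: [-0.0, -0.5, -0.0]
opening: 0.0853
grasp_force: 0.0
```

View pics/a1.png

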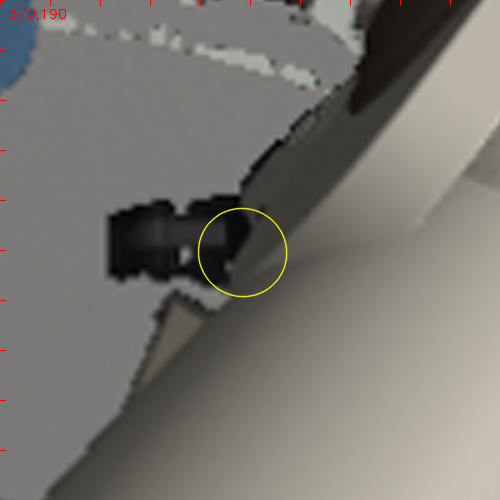

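The arm hides the tea light here; only the left finger shows, at about (405,238). I'll correct by the measured pose, descend and close.

```bash
python3 -m handwheel '{"gripper":[1,1,1,1,-1,-1,-1,-1],"slide":[[2,-1,15],[0,0,10],[0,0,6],[0,0,0],[0,0,0],[0,0,0],[0,0,0],[0,0,0]],"yaw":[0,0,0,0,0,0,0,0]}' 25
python3 -m handwheel '{"gripper":[-1,-1,-1,-1,-1],"slide":[[0,0,0],[0,0,0],[0,0,0],[0,0,0],[0,0,0]],"yaw":[0,0,0,0,0]}'
```

```text
time: 2.75
ee_pos: [0.482, -0.3924, 0.0095]
tcp_rot: [180.0, -0.0, 0.0]
wrist_force: [-0.1, 0.4, 0.7]
opening: 0.0387
grasp_force: 0.1
time: 3.17
ee_pos: [0.4821, -0.3924, 0.0096]
tcp_rot: [180.0, -0.0, 0.0]
wrist_force: [-1.8, 1.2, 5.5]
opening: 0.0355
grasp_force: 24.8
```

```bash
python3 -m handwheel '{"gripper":[-1,-1,-1,-1,-1,-1,-1,-1],"slide":[[0,0,-15],[0,0,-25],[0,0,-30],[0,0,-30],[0,-20,-20],[-5,-30,0],[-8,-30,0],[-8,-30,0]],"yaw":[0,0,0,0,0,0,0,0]}'
python3 -m handwheel '{"gripper":[-1,-1,-1,-1,-1,-1,-1,-1],"slide":[[-8,-35,0],[-8,-35,0],[-8,-35,0],[-8,-35,0],[-6,-35,0],[-3,-30,0],[0,-20,0],[0,0,0]],"yaw":[0,0,0,0,0,0,0,0]}'
python3 -m handwheel '{"gripper":[-1],"slide":[[0,0,0]],"yaw":[0]}'
python3 - <<'E'
from h import *
c=camera("top");o=sensors.get_obs();print(o["ee_pos"],w2p(c,[[.482,-.391,.015]]))
cv2.imwrite("pics/a2.png",np.hstack([tile(c,260,265,w=100,s=390),tile(c,360,240,w=140,s=390)]))
E
```

```text
time: 3.83
ee_pos: [0.4606, -0.2813, 0.1289]
tcp_rot: [180.0, -0.0, -0.0]
wrist_force: [1.2, 0.4, 0.5]
opening: 0.0356
grasp_force: 25.0
time: 4.5
ee_pos: [0.4195, -0.0544, 0.1291]
tcp_rot: [-180.0, -0.0, 0.2]
wrist_force: [0.1, -0.5, 0.3]
opening: 0.0357
grasp_force: 25.1
time: 4.58
ee_pos: [0.4199, -0.0565, 0.129]
tcp_rot: [180.0, -0.0, 0.1]
wrist_force: [0.8, 0.1, 0.4]
opening: 0.0354
grasp_force: 25.1
[ 0.41988266 -0.05716377  0.12886511] [[418.01734149 239.99054613]]
```

View pics/a2.png

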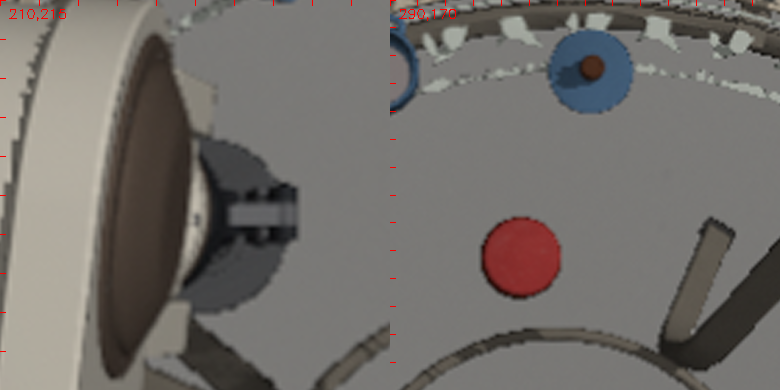

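The tea light has left the table and is in the gripper, and the jar and lid are unmoved. Next I'll lower it into the recess.

```bash
python3 -m handwheel '{"gripper":[-1,-1,-1,-1,-1,-1,-1,-1],"slide":[[0,-3.5,20],[0,0,25],[0,0,25],[0,0,20],[0,0,10],[0,0,3],[0,0,3],[0,0,0]],"yaw":[0,0,0,0,0,0,0,0]}'
python3 -m handwheel '{"gripper":[-1,-1,-1,-1],"slide":[[0,0,2],[0,0,2],[0,0,0],[0,0,0]],"yaw":[0,0,0,0]}'
```

```text
time: 5.3
ee_pos: [0.4201, -0.0542, 0.0236]
tcp_rot: [180.0, -0.0, -0.0]
wrist_force: [-0.4, 0.2, -0.3]
opening: 0.0355
grasp_force: 25.1
time: 5.63
ee_pos: [0.4205, -0.0536, 0.0209]
tcp_rot: [-180.0, -0.1, 0.0]
wrist_force: [-6.1, 2.1, 12.1]
opening: 0.0357
grasp_force: 29.5
```

Contact came about 3 mm early with a push towards -x, so it is probably on the recess's rim. I'll back off, shift x by -3 mm and retry.

```bash
python3 -m handwheel '{"gripper":[-1,-1,-1,-1,-1,-1,-1],"slide":[[0,0,-4],[-3,0,0],[0,0,0],[0,0,2],[0,0,2],[0,0,0],[0,0,0]],"yaw":[0,0,0,0,0,0,0]}'
python3 -c "
from h import *
print(sensors.get_obs()['torque'])"
```

```text
time: 6.22
ee_pos: [0.4173, -0.053, 0.0191]
tcp_rot: [-179.9, -0.1, 0.0]
wrist_force: [0.5, 6.3, 1.7]
opening: 0.0355
grasp_force: 28.6
[ 1.11713065 -0.25083202  0.03954759]
```

```bash
python3 -m handwheel '{"gripper":[-1,-1,-1,-1,-1],"slide":[[0,-2,0],[0,0,0],[0,0,1],[0,0,0],[0,0,0]],"yaw":[0,0,0,0,0]}'
python3 -c "
from h import *
print(sensors.get_obs()['torque'])"
```

```text
time: 6.63
ee_pos: [0.4169, -0.0517, 0.0182]
tcp_rot: [-180.0, -0.0, 0.0]
wrist_force: [-3.1, 0.9, 7.0]
opening: 0.0359
grasp_force: 29.2
[0.32048177 0.49618426 0.00422385]
```

It now bottoms at the expected height. I'll release and look.

```bash
python3 -m handwheel '{"gripper":[-0.1,0.3,0.5,0.6,0.6,0.6,0.6,0.6],"slide":[[0,0,0],[0,0,0],[0,0,0],[0,0,-10],[0,0,-30],[0,0,-30],[0,0,-30],[0,0,-15]],"yaw":[0,0,0,0,0,0,0,0]}'
python3 -m handwheel '{"gripper":[1,1,1,1,1,1],"slide":[[0,-30,0],[10,-30,0],[10,-30,0],[10,-30,0],[6,-18,0],[0,0,0]],"yaw":[0,0,0,0,0,0]}'
python3 - <<'E'
from h import *
c=camera("top")
cv2.imwrite("pics/a3.png",np.hstack([tile(c,262,272,w=80,s=400,curves=[circ(.4175,-.0525,.008,.05),circ(.4175,-.0525,.024,.019)]),tile(c,195,258,w=80,s=400,curves=[])]))
E
```

```text
time: 7.3
ee_pos: [0.4177, -0.0518, 0.137]
tcp_rot: [180.0, -0.2, -0.0]
wrist_force: [0.2, 0.4, -0.1]
opening: 0.068
grasp_force: 0.0
time: 7.8
ee_pos: [0.4535, 0.0387, 0.1343]
tcp_rot: [-177.9, 0.0, 3.6]
wrist_force: [0.1, 0.1, -0.1]
opening: 0.0857
grasp_force: 0.0
```

View pics/a3.png

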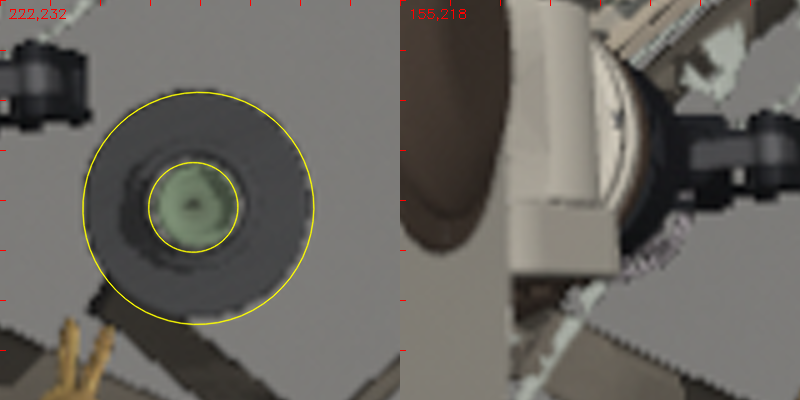

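The tea light sits centred and level in the recess at about (261,272). The last move fell short, so I'll check how the arm settles.

```bash
python3 -m handwheel '{"gripper":[1,1,1],"slide":[[0,0,0],[0,0,0],[0,0,0]],"yaw":[0,0,0]}'
python3 -c "
from h import *
o=sensors.get_obs();print(o['q'],o['wrist_force'],o['tcp_rot'])"
```

```text
time: 8.1
ee_pos: [0.4525, 0.0373, 0.1341]
tcp_rot: [-177.9, 0.0, 3.5]
wrist_force: [0.1, 0.5, 0.2]
opening: 0.0851
grasp_force: 0.0
[  3.3938338   -9.02527083 -14.29742033  84.74707821   2.09442577
 179.94135099] [0.0645741  0.54282635 0.20215508] [-1.77905556e+02  1.70842824e-02  3.45244363e+00]
```

Joint 6 is at its 180° stop, since q6 = 180 + q1 - yaw. I'll turn the tool the other way and see whether the tilt clears.

```bash
python3 -m handwheel '{"gripper":[1,1,1,1],"slide":[[0,0,0],[0,0,0],[0,0,0],[0,0,0]],"yaw":[-0.1,-0.1,0,0]}'
python3 -c "
from h import *
o=sensors.get_obs();print(o['q'],o['tcp_rot'])"
```

```text
time: 8.43
ee_pos: [0.4526, 0.0375, 0.1341]
tcp_rot: [-177.9, -0.4, 14.8]
wrist_force: [-0.0, 0.3, 0.1]
opening: 0.0856
grasp_force: 0.0
[  3.41716694  -9.00813829 -14.28413823  84.73636449   2.10445631
 168.6568576 ] [-177.93418412   -0.40170119   14.7528397 ]
```

The tilt stays in the commanded pose: the tool leans 2.1° towards +y. It can be cancelled at the opposite joint-6 stop by pushing towards -y there, so I'll turn the wrist round.

```bash
python3 -m handwheel '{"gripper":[1,1,1,1,1,1,1,1],"slide":[[0,0,0],[0,0,0],[0,0,0],[0,0,0],[0,0,0],[0,0,0],[0,0,0],[0,0,0]],"yaw":[-0.125,-0.125,-0.125,-0.125,-0.125,-0.125,-0.125,-0.125]}' >/dev/null
python3 -m handwheel '{"gripper":[1,1,1,1,1,1,1,1],"slide":[[0,0,0],[0,0,0],[0,0,0],[0,0,0],[0,0,0],[0,0,0],[0,0,0],[0,0,0]],"yaw":[-0.125,-0.125,-0.125,-0.125,-0.125,-0.125,-0.125,-0.125]}' >/dev/null
python3 -m handwheel '{"gripper":[1,1,1,1,1,1,1,1],"slide":[[0,0,0],[0,0,0],[0,0,0],[0,0,0],[0,0,0],[0,0,0],[0,0,0],[0,0,0]],"yaw":[-0.125,-0.125,-0.125,-0.125,-0.125,-0.125,-0.125,-0.125]}'
python3 -m handwheel '{"gripper":[1,1,1,1,1,1,1,1],"slide":[[0,0,0],[0,0,0],[0,0,0],[0,0,0],[0,0,0],[0,0,0],[0,0,0],[0,0,0]],"yaw":[-0.125,-0.125,-0.125,-0.125,-0.125,-0.125,-0.125,-0.125]}' >/dev/null
python3 -m handwheel '{"gripper":[1,1,1,1,1,1,1,1],"slide":[[0,0,0],[0,0,0],[0,0,0],[0,0,0],[0,0,0],[0,0,0],[0,0,0],[0,0,0]],"yaw":[-0.125,-0.125,-0.125,-0.125,-0.125,-0.125,-0.125,-0.125]}' >/dev/null
python3 -m handwheel '{"gripper":[1,1,1,1,1,1,1,1],"slide":[[0,0,0],[0,0,0],[0,0,0],[0,0,0],[0,0,0],[0,0,0],[0,0,0],[0,0,0]],"yaw":[-0.125,-0.125,-0.125,-0.125,-0.125,-0.125,-0.125,-0.125]}'
python3 -c "
from h import *
o=sensors.get_obs();print(o['q'],o['tcp_rot'])"
```

```text
time: 10.43
ee_pos: [0.4527, 0.0377, 0.134]
tcp_rot: [177.9, 0.1, -173.0]
wrist_force: [-0.4, -0.0, 0.9]
opening: 0.0852
grasp_force: 0.0
time: 12.43
ee_pos: [0.4527, 0.0377, 0.134]
tcp_rot: [-177.9, 0.2, -1.1]
wrist_force: [0.3, 0.1, 0.4]
opening: 0.0853
grasp_force: 0.0
[   3.4375879    -8.99305719  -14.27670436   84.73358243    2.10510538
 -175.43321809] [-177.90294284    0.18474813   -1.12612924]
```

```bash
python3 -m handwheel '{"gripper":[1,1,1,1,1,1],"slide":[[0,0,0],[0,20,0],[0,20,0],[0,10,0],[0,10,0],[0,0,0]],"yaw":[-0.05,0,0,0,0,0]}'
python3 -c "
from h import *
o=sensors.get_obs();print(o['q'],o['tcp_rot'])"
```

```text
time: 12.93
ee_pos: [0.4537, 0.0029, 0.132]
tcp_rot: [-179.0, 0.1, -0.4]
wrist_force: [0.1, 0.8, 0.2]
opening: 0.0853
grasp_force: 0.0
[  -0.25238215   -8.9687069   -14.45550427   84.60268447    0.98663693
 -179.86237498] [-1.79013581e+02  9.18513732e-02 -3.89986942e-01]
```

```bash
python3 -m handwheel '{"gripper":[1,1,1,1],"slide":[[0,10,0],[0,10,0],[0,6,0],[0,0,0]],"yaw":[0,0,0,0]}'
python3 -c "
from h import *
o=sensors.get_obs();print(o['q'],o['tcp_rot'])"
```

```text
time: 13.27
ee_pos: [0.4537, -0.0084, 0.1317]
tcp_rot: [-179.6, 0.1, -1.4]
wrist_force: [-0.6, 0.5, -0.2]
opening: 0.0857
grasp_force: 0.0
[  -1.29172805   -8.95334517  -14.47900865   84.56808665    0.36688915
 -179.92977093] [-1.79633226e+02  9.41997704e-02 -1.36195578e+00]
```

```bash
python3 -m handwheel '{"gripper":[1,1,1],"slide":[[0,10,0],[0,5,0],[0,0,0]],"yaw":[0,0,0]}'
python3 -c "
from h import *
o=sensors.get_obs();print(o['q'],o['tcp_rot'])"
```

```text
time: 13.52
ee_pos: [0.4536, -0.0151, 0.1316]
tcp_rot: [-180.0, 0.1, -2.0]
wrist_force: [0.6, 0.5, 0.5]
opening: 0.0853
grasp_force: 0.0
[-1.90655664e+00 -8.94625381e+00 -1.44801484e+01  8.45608137e+01
  9.75885495e-03 -1.79941101e+02] [-1.79990339e+02  9.47182041e-02 -1.96545547e+00]
```

The tilt is gone. I'll turn to yaw 180° (q6 near 0, axes opposite in x) and go over the stand.

```bash
python3 -m handwheel '{"gripper":[1,1,1,1,1,1,1,1],"slide":[[0,0,0],[0,0,0],[0,0,0],[0,0,0],[0,0,0],[0,0,0],[0,0,0],[0,0,0]],"yaw":[0.125,0.125,0.125,0.125,0.125,0.125,0.125,0.125]}' >/dev/null
python3 -m handwheel '{"gripper":[1,1,1,1,1,1,1,1],"slide":[[0,0,0],[0,0,0],[0,0,0],[0,0,0],[0,0,0],[0,0,0],[0,0,0],[0,0,0]],"yaw":[0.125,0.125,0.125,0.125,0.125,0.125,0.125,0.125]}' >/dev/null
python3 -m handwheel '{"gripper":[1,1,1,1,1,1,1,1],"slide":[[0,0,0],[0,0,0],[0,0,0],[0,0,0],[0,0,0],[0,0,0],[0,0,0],[0,0,0]],"yaw":[0.125,0.125,0.125,0.125,0.125,0.125,0.125,0.125]}' >/dev/null
python3 -m handwheel '{"gripper":[1,1,1,1,1,1,1],"slide":[[0,0,0],[0,25,0],[0,30,0],[0,30,0],[0,17,0],[0,0,0],[0,0,0]],"yaw":[0.107,0,0,0,0,0,0]}'
python3 -c "
from h import *
o=sensors.get_obs();print(o['q'],o['tcp_rot'],o['ee_pos'])"
```

```text
time: 16.1
ee_pos: [0.4534, 0.088, 0.1316]
tcp_rot: [180.0, -0.1, -179.8]
wrist_force: [-0.2, 0.3, -0.6]
opening: 0.0854
grasp_force: 0.0
[ 1.09552669e+01 -7.83335696e+00 -1.34983054e+01  8.44312262e+01
  3.84013627e-02  1.07897565e+01] [ 1.79980282e+02 -1.01663263e-01 -1.79834504e+02] [0.45339953 0.0879592  0.131593  ]
```

```bash
python3 -m handwheel '{"gripper":[1,1,1,1,1,1,1,1],"slide":[[0,0,20],[0,0,25],[0,0,25],[0,0,20],[0,0,14],[0,0,8],[0,0,0],[0,0,0]],"yaw":[0,0,0,0,0,0,0,0]}'
python3 -m handwheel '{"gripper":[0.7,0.5,0.3,0,-0.5,-1,-1,-1],"slide":[[0,0,0],[0,0,0],[0,0,0],[0,0,0],[0,0,0],[0,0,0],[0,0,0],[0,0,0]],"yaw":[0,0,0,0,0,0,0,0]}' 30
```

```text
time: 16.77
ee_pos: [0.4534, 0.0868, 0.02]
tcp_rot: [180.0, -0.1, -180.0]
wrist_force: [0.3, 0.3, 0.1]
opening: 0.0856
grasp_force: 0.0
time: 17.43
ee_pos: [0.4543, 0.0875, 0.0214]
tcp_rot: [179.9, 0.1, -179.9]
wrist_force: [-2.2, -0.5, 5.5]
opening: 0.0667
grasp_force: 32.9
```

```bash
python3 -m handwheel '{"gripper":[-1,-1,-1,-1,-1,-1,-1,-1],"slide":[[0,0,-10],[0,0,-25],[0,0,-25],[0,0,-20],[5,-20,-10],[10,-30,0],[10,-30,0],[10,-30,0]],"yaw":[0,0,0,0,0,0,0,0]}' 40
python3 -m handwheel '{"gripper":[-1,-1,-1,-1],"slide":[[0,-20,0],[0,-9,0],[0,0,0],[0,0,0]],"yaw":[0,0,0,0]}'
python3 - <<'E'
from h import *
c=camera("top");o=sensors.get_obs();print(o["ee_pos"]);x,y,z=o["ee_pos"];b=z-.0205
cv2.imwrite("pics/a4.png",tile(c,262,265,w=80,s=560,curves=[circ(.418,-.0525,.008,.05),circ(x,y,b+.053,.034),circ(x,y,b,.036)]))
E
```

```text
time: 18.1
ee_pos: [0.4183, -0.0237, 0.111]
tcp_rot: [180.0, -0.0, -179.9]
wrist_force: [0.9, -0.8, -1.4]
opening: 0.0663
grasp_force: 45.5
time: 18.43
ee_pos: [0.4188, -0.0517, 0.1102]
tcp_rot: [180.0, -0.1, 180.0]
wrist_force: [0.4, 0.4, -1.8]
opening: 0.0663
grasp_force: 45.5
[ 0.41881298 -0.05124719  0.11000413]
```

View pics/a4.png

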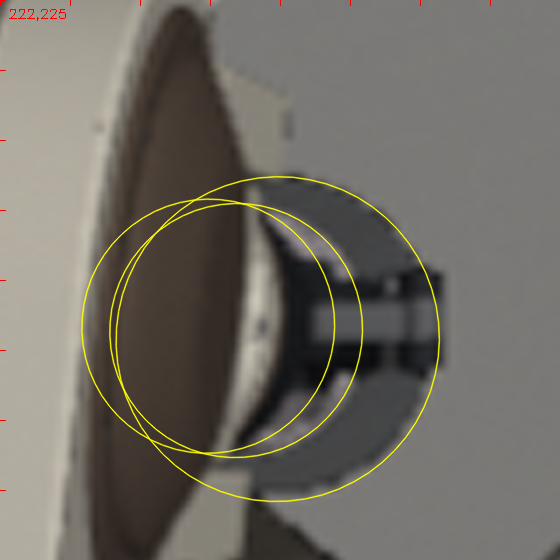

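The stand hangs level near the base centre (its visible parts lie on the drawn circles). Now I'll lower it.

```bash
python3 -m handwheel '{"gripper":[-1,-1,-1,-1,-1,-1,-1,-1],"slide":[[0,-1,20],[0,0,25],[0,0,20],[0,0,8],[0,0,3],[0,0,2],[0,0,0],[0,0,0]],"yaw":[0,0,0,0,0,0,0,0]}'
python3 -m handwheel '{"gripper":[-1,-1,-1,-1,-1],"slide":[[0,0,1],[0,0,1],[0,0,1],[0,0,0],[0,0,0]],"yaw":[0,0,0,0,0]}'
```

```text
time: 19.15
ee_pos: [0.4192, -0.0526, 0.0327]
tcp_rot: [180.0, -0.0, -179.9]
wrist_force: [-0.1, 0.3, -1.9]
opening: 0.0664
grasp_force: 45.5
time: 19.57
ee_pos: [0.4188, -0.0528, 0.0294]
tcp_rot: [180.0, -0.0, -180.0]
wrist_force: [-2.0, -0.1, 6.1]
opening: 0.0664
grasp_force: 46.1
```

```bash
python3 -m handwheel '{"gripper":[0.6,0.7,0.8,1,1,1],"slide":[[0,0,0],[0,0,0],[0,0,0],[0,0,0],[0,0,0],[0,0,0]],"yaw":[0,0,0,0,0,0]}'
python3 -m handwheel '{"gripper":[1,1,1,1,1,1,1,1],"slide":[[0,0,-15],[0,0,-25],[0,0,-30],[0,0,-30],[-20,-20,0],[-30,-20,0],[-30,-10,0],[-25,0,0]],"yaw":[0,0,0,0,0,0,0,0]}'
python3 -m handwheel '{"gripper":[1,1,1,1],"slide":[[-25,0,0],[-20,0,0],[-10,0,0],[0,0,0]],"yaw":[0,0,0,0]}'
python3 - <<'E'
from h import *
c=camera("top");o=sensors.get_obs();print(o["ee_pos"],o["q"][[0,5]])
cv2.imwrite("pics/a5.png",np.hstack([tile(c,262,272,w=70,s=400,curves=[circ(.418,-.0525,.008,.05),circ(.4185,-.0525,.061,.034),circ(.4185,-.0525,.056,.014)]),tile(c,285,195,w=80,s=400)]))
E
```

```text
time: 20.07
ee_pos: [0.4184, -0.0527, 0.0286]
tcp_rot: [180.0, -0.1, -180.0]
wrist_force: [0.1, -0.2, 0.5]
opening: 0.0854
grasp_force: 0.0
time: 20.73
ee_pos: [0.5254, -0.1046, 0.1284]
tcp_rot: [-180.0, -0.0, 179.9]
wrist_force: [0.2, -0.2, -0.3]
opening: 0.0858
grasp_force: 0.0
time: 21.07
ee_pos: [0.5801, -0.1026, 0.1273]
tcp_rot: [180.0, -0.1, -179.9]
wrist_force: [0.0, -0.5, 0.3]
opening: 0.0849
grasp_force: 0.0
[ 0.57899415 -0.10252488  0.12753783] [-10.04678064 -10.11458596]
```

View pics/a5.png

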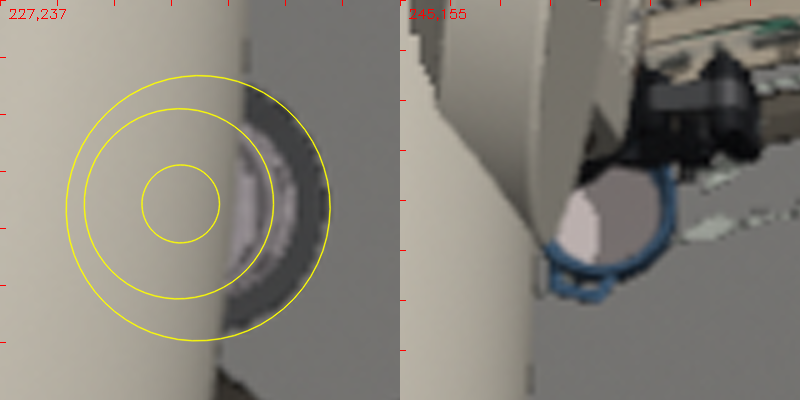

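The stand sits round the boss as far as can be seen; its right side at about (278,275) lies as predicted. The pot rim's lower and right edges at (281,210.6) and (300,200) match my estimate within 1 mm. Now I'll grasp the pot.

```bash
python3 -m handwheel '{"gripper":[1,1,1,1,1,1,1,1],"slide":[[-1.5,-6,0],[0,0,0],[0,0,0],[0,0,20],[0,0,25],[0,0,20],[0,0,0],[0,0,0]],"yaw":[0,0.1135,0.1135,0,0,0,0,0]}'
```

```text
time: 21.78
ee_pos: [0.5789, -0.1088, 0.0632]
tcp_rot: [180.0, -0.2, 167.0]
wrist_force: [0.2, -0.6, 1.4]
opening: 0.0851
grasp_force: 0.0
```

Run:
```python
from h import *
c=camera("top");o=sensors.get_obs();print(o["ee_pos"],o["tcp_rot"])
cv2.imwrite("pics/a6.png",np.hstack([tile(c,262,272,w=70,s=400,curves=[circ(.418,-.0525,.008,.05),circ(.4185,-.0525,.061,.034)]),tile(c,285,195,w=70,s=400,curves=[circ(.5805,-.1084,.046,.033)])]))
```

```text
[ 0.57982935 -0.10889039  0.06450036] [ 1.79995618e+02 -6.26086790e-02  1.67026958e+02]
```

View pics/a6.png

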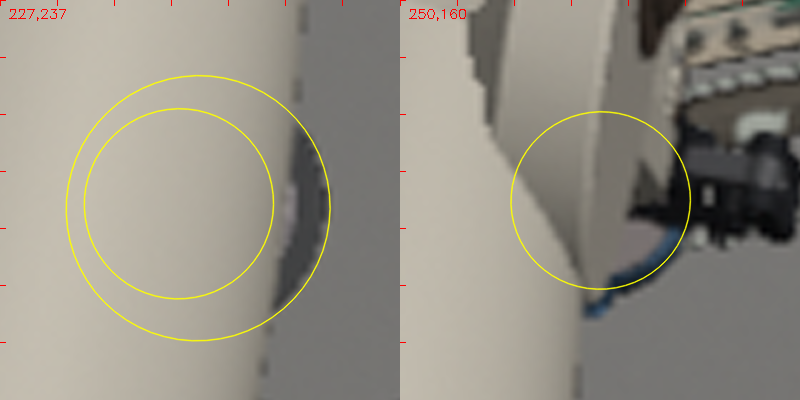

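The pot's visible lower-right rim (about (292,207)) agrees with the circle. I'll go down and close.

```bash
python3 -m handwheel '{"gripper":[1,1,1,1,1,1],"slide":[[0,0,20],[0,0,15],[0,0,13],[0,0,9],[0,0,0],[0,0,0]],"yaw":[0,0,0,0,0,0]}'
python3 -m handwheel '{"gripper":[0.8,0.7,0.6,0.5,0.4,0.2,-0.3,-1],"slide":[[0,0,0],[0,0,0],[0,0,0],[0,0,0],[0,0,0],[0,0,0],[0,0,0],[0,0,0]],"yaw":[0,0,0,0,0,0,0,0]}' 30
python3 -m handwheel '{"gripper":[-1,-1],"slide":[[0,0,0],[0,0,0]],"yaw":[0,0]}'
```

```text
time: 22.33
ee_pos: [0.5801, -0.1086, 0.0068]
tcp_rot: [180.0, -0.1, 167.0]
wrist_force: [0.0, -0.4, 0.0]
opening: 0.0852
grasp_force: 0.0
time: 23.0
ee_pos: [0.5807, -0.1084, 0.0074]
tcp_rot: [180.0, -0.0, 167.1]
wrist_force: [-0.2, 1.9, 5.8]
opening: 0.0638
grasp_force: 34.5
time: 23.17
ee_pos: [0.5806, -0.1084, 0.0074]
tcp_rot: [180.0, -0.0, 167.1]
wrist_force: [-0.4, 2.9, 6.1]
opening: 0.0638
grasp_force: 34.5
```

```bash
python3 -m handwheel '{"gripper":[-1,-1,-1,-1,-1,-1,-1,-1],"slide":[[0,0,-5],[0,0,-15],[0,0,-25],[0,0,-30],[0,0,-30],[0,0,-20],[0,0,-10],[0,0,0]],"yaw":[0,0,0,0,0,0,0,0]}' 45
python3 -m handwheel '{"gripper":[-1,-1,-1,-1,-1,-1,-1,-1],"slide":[[-4,-20,0],[-6,-25,0],[-6,-25,0],[-6,-25,0],[-6,-25,0],[-6,-25,0],[-6,-20,0],[0,-10,0]],"yaw":[0,0,0,0,0,0,0,0]}'
python3 - <<'E'
from h import *
c=camera("top");o=sensors.get_obs();print(o["ee_pos"],o["tcp_rot"]);x,y,z=o["ee_pos"]
u,v=w2p(c,[[x,y,z+.039]])[0].round();print(u,v)
cv2.imwrite("pics/a7.png",np.hstack([tile(c,262,272,w=70,s=400,curves=[circ(.418,-.0525,.008,.05),circ(.4185,-.0525,.061,.034),circ(.4185,-.0525,.056,.014)]),tile(c,int(u),int(v),w=100,s=400,curves=[circ(x,y,z+.039,.033)])]))
E
```

```text
time: 23.83
ee_pos: [0.5811, -0.1089, 0.1437]
tcp_rot: [180.0, 0.1, 167.0]
wrist_force: [0.5, -1.0, -0.8]
opening: 0.0636
grasp_force: 50.2
time: 24.5
ee_pos: [0.5792, -0.2903, 0.1385]
tcp_rot: [180.0, -0.3, 166.9]
wrist_force: [0.5, -0.2, -1.4]
opening: 0.0638
grasp_force: 50.3
[ 0.57860031 -0.2907841   0.13867183] [179.99842866  -0.28083522 166.90279003]
379.0 180.0
```

View pics/a7.png

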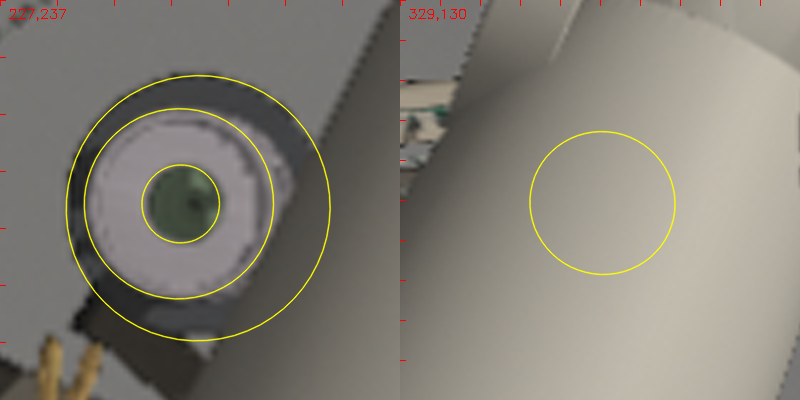

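The stand is level and concentric on the base at (258,272), with the tea light showing in the middle of the flue hole. Next the pot goes over it.

```bash
python3 -m handwheel '{"gripper":[-1,-1,-1,-1,-1,-1,-1,-1],"slide":[[12,11,0],[25,23,0],[30,28,0],[32,30,0],[32,30,0],[30,28,0],[25,23,0],[15,14,0]],"yaw":[0,0,0,0,0,0,0,0]}'
python3 -m handwheel '{"gripper":[-1,-1,-1,-1],"slide":[[8.5,9,0],[0,0,0],[0,0,0],[0,0,0]],"yaw":[0,0,0,0]}'
python3 - <<'E'
from h import *
import time
o=sensors.get_obs();print(o["ee_pos"],o["tcp_rot"],o["q"])
E
```

```text
time: 25.22
ee_pos: [0.4256, -0.0617, 0.1406]
tcp_rot: [180.0, -0.2, 167.1]
wrist_force: [1.0, -0.6, -1.4]
opening: 0.0635
grasp_force: 50.3
time: 25.55
ee_pos: [0.4226, -0.0541, 0.1413]
tcp_rot: [-180.0, -0.1, 167.0]
wrist_force: [0.7, 0.2, -1.2]
opening: 0.0636
grasp_force: 50.3
[ 0.42255446 -0.05414629  0.14126699] [-1.79991893e+02 -1.03325581e-01  1.67043660e+02] [-7.30352169e+00 -1.28272992e+01 -1.67030209e+01  8.62279000e+01
  2.10955505e-03  5.65280947e+00]
```

```bash
python3 -m handwheel '{"gripper":[-1,-1,-1,-1,-1,-1,-1,-1],"slide":[[4,1,10],[0,0,20],[0,0,20],[0,0,12],[0,0,5],[0,0,1],[0,0,0],[0,0,0]],"yaw":[0,0,0,0,0,0,0,0]}'
python3 -m handwheel '{"gripper":[-1,-1,-1,-1,-1],"slide":[[0,0,1],[0,0,1],[0,0,1],[0,0,0],[0,0,0]],"yaw":[0,0,0,0,0]}'
```

```text
time: 26.22
ee_pos: [0.419, -0.0522, 0.0746]
tcp_rot: [180.0, -0.0, 167.0]
wrist_force: [1.1, -0.6, -2.3]
opening: 0.0636
grasp_force: 50.3
time: 26.63
ee_pos: [0.4184, -0.0519, 0.0707]
tcp_rot: [180.0, -0.1, 167.0]
wrist_force: [-1.0, 0.2, -1.1]
opening: 0.0636
grasp_force: 50.3
```

```bash
python3 -m handwheel '{"gripper":[-1,-1,-1,-1,-1,-1],"slide":[[0,0,1],[0,0,1],[0,0,1],[0,0,1],[0,0,0],[0,0,0]],"yaw":[0,0,0,0,0,0]}'
python3 -m handwheel '{"gripper":[-1,-1,-1,-1],"slide":[[0,0,1],[0,0,1],[0,0,0],[0,0,0]],"yaw":[0,0,0,0]}'
```

```text
time: 27.13
ee_pos: [0.4183, -0.0519, 0.0665]
tcp_rot: [180.0, -0.1, 167.0]
wrist_force: [-0.4, -0.3, -1.2]
opening: 0.0639
grasp_force: 50.3
time: 27.47
ee_pos: [0.4183, -0.0519, 0.0646]
tcp_rot: [180.0, -0.1, 167.0]
wrist_force: [0.9, -0.3, -1.2]
opening: 0.0637
grasp_force: 50.3
```

Free so far, already below the stand's rim level. I'll go on in half-millimetre rows.

```bash
python3 -m handwheel '{"gripper":[-1,-1,-1,-1,-1],"slide":[[0,0,0.5],[0,0,0.5],[0,0,0.5],[0,0,0],[0,0,0]],"yaw":[0,0,0,0,0]}'
```

```text
time: 27.88
ee_pos: [0.4184, -0.0519, 0.0634]
tcp_rot: [180.0, -0.1, 167.0]
wrist_force: [-2.6, 0.5, 3.1]
opening: 0.0636
grasp_force: 50.7
```

Seated exactly at the predicted height. I'll release gently, rise, and go to the lid via open space.

```bash
python3 -m handwheel '{"gripper":[-1,-1,0.55,0.6,0.7,0.85,1,1],"slide":[[0,0,0],[0,0,0],[0,0,0],[0,0,0],[0,0,0],[0,0,0],[0,0,0],[0,0,0]],"yaw":[0,0,0,0,0,0,0,0]}' 20
python3 -m handwheel '{"gripper":[1,1,1,1,1,1,1,1],"slide":[[0,0,-10],[0,0,-20],[0,0,-25],[0,0,-25],[-15,-10,0],[-30,-20,0],[-30,-20,0],[-30,-20,0]],"yaw":[0,0,0,0,0,0,0,0]}'
python3 -m handwheel '{"gripper":[1,1,1,1,1,1,1,1],"slide":[[-30,-20,0],[-30,-20,0],[-20,-20,0],[-15,-15,0],[-4,-20,0],[0,0,0],[0,0,0],[0,0,0]],"yaw":[0,0,0,0,0,0,0,0]}'
python3 - <<'E'
from h import *
c=camera("top");o=sensors.get_obs();print(o["ee_pos"],o["tcp_rot"]);x,y=.4185,-.0525
a=np.radians(-13)
cv2.imwrite("pics/a8.png",np.hstack([tile(c,262,266,w=80,s=400,curves=[circ(.4185,-.0525,.008,.05),circ(x,y,.102,.033),circ(x,y,.102,.0295)]),tile(c,362,195,w=70,s=400)]))
E
```

```text
time: 28.55
ee_pos: [0.4183, -0.0519, 0.0631]
tcp_rot: [180.0, -0.1, 167.0]
wrist_force: [1.0, -0.2, -0.6]
opening: 0.0852
grasp_force: 0.0
time: 29.22
ee_pos: [0.5063, -0.1449, 0.1441]
tcp_rot: [180.0, -0.0, 167.1]
wrist_force: [0.3, 0.5, 0.3]
opening: 0.0851
grasp_force: 0.0
time: 29.88
ee_pos: [0.5802, -0.2581, 0.1432]
tcp_rot: [180.0, -0.1, 167.0]
wrist_force: [0.0, 0.9, -0.5]
opening: 0.0855
grasp_force: 0.0
[ 0.58022728 -0.25776985  0.14325599] [ 1.79984453e+02 -8.59908099e-02  1.67068216e+02]
```

View pics/a8.png

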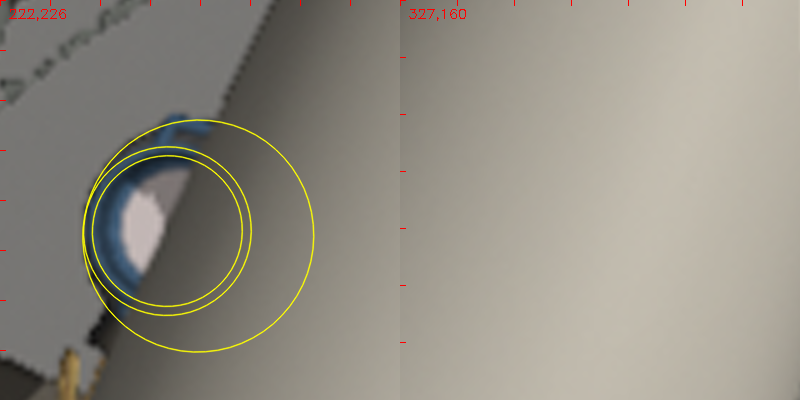

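The pot's rim (left edge at about (238.5,272)) is where a seated pot should be. Now the lid at (0.582,-0.273).

```bash
python3 -m handwheel '{"gripper":[1,1,1,1,1,1,1,1],"slide":[[-5,-14.5,0],[0,0,20],[0,0,25],[0,0,25],[0,0,20],[0,0,15],[0,0,0],[0,0,0]],"yaw":[0,0,0,0,0,0,0,0]}'
```

```text
time: 30.6
ee_pos: [0.5814, -0.2734, 0.0377]
tcp_rot: [180.0, -0.2, 167.1]
wrist_force: [0.0, 1.4, -0.1]
opening: 0.0852
grasp_force: 0.0
```

```bash
python3 -m handwheel '{"gripper":[1,1,1,0.5,0,-0.2,-0.3,-0.4],"slide":[[0,0,12],[0,0,8],[0,0,3],[0,0,0],[0,0,0],[0,0,0],[0,0,0],[0,0,0]],"yaw":[0,0,0,0,0,0,0,0]}' 20
python3 -m handwheel '{"gripper":[-0.5,-0.6,-0.8,-1,-1,-1,-1,-1],"slide":[[0,0,0],[0,0,0],[0,0,0],[0,0,0],[0,0,0],[0,0,0],[0,0,0],[0,0,0]],"yaw":[0,0,0,0,0,0,0,0]}' 30
```

```text
time: 31.27
ee_pos: [0.5819, -0.2738, 0.0152]
tcp_rot: [-180.0, -0.1, 167.0]
wrist_force: [-0.6, 0.2, 0.3]
opening: 0.0263
grasp_force: 0.0
time: 31.93
ee_pos: [0.582, -0.2736, 0.0153]
tcp_rot: [180.0, -0.1, 167.1]
wrist_force: [-0.5, 1.8, 6.0]
opening: 0.0177
grasp_force: 29.5
```

```bash
python3 -m handwheel '{"gripper":[-1,-1,-1,-1,-1,-1,-1,-1],"slide":[[0,0,-5],[0,0,-15],[0,0,-25],[0,0,-30],[0,0,-30],[0,0,-20],[0,0,-15],[0,0,0]],"yaw":[0,0,0,0,0,0,0,0]}' 45
python3 -m handwheel '{"gripper":[-1,-1,-1,-1,-1,-1,-1,-1],"slide":[[12,10,0],[25,21,0],[30,25,0],[32,28,0],[32,28,0],[30,25,0],[25,21,0],[15,14,0]],"yaw":[0,0,0,0,0,0,0,0]}'
python3 -m handwheel '{"gripper":[-1,-1,-1,-1],"slide":[[8,6.5,0],[0,0,0],[0,0,0],[0,0,0]],"yaw":[0,0,0,0]}'
```

```text
time: 32.6
ee_pos: [0.5829, -0.2744, 0.1584]
tcp_rot: [-179.9, 0.2, 167.0]
wrist_force: [0.1, 0.3, 0.1]
opening: 0.017
grasp_force: 44.0
time: 33.27
ee_pos: [0.4231, -0.0606, 0.1538]
tcp_rot: [180.0, -0.2, 167.1]
wrist_force: [0.4, -0.1, -1.0]
opening: 0.0172
grasp_force: 44.0
time: 33.6
ee_pos: [0.4198, -0.055, 0.1546]
tcp_rot: [-180.0, -0.1, 167.0]
wrist_force: [0.7, -0.6, -0.5]
opening: 0.0176
grasp_force: 44.1
```

```bash
python3 -m handwheel '{"gripper":[-1,-1,-1,-1,-1,-1,-1],"slide":[[2,2,8],[0,0,14],[0,0,8],[0,0,3],[0,0,1],[0,0,0],[0,0,0]],"yaw":[0,0,0,0,0,0,0]}'
python3 -m handwheel '{"gripper":[-1,-1,-1,-1,-1,-1,-1],"slide":[[0,0,1],[0,0,1],[0,0,1],[0,0,1],[0,0,1],[0,0,0],[0,0,0]],"yaw":[0,0,0,0,0,0,0]}'
```

```text
time: 34.18
ee_pos: [0.418, -0.052, 0.1215]
tcp_rot: [180.0, -0.1, 167.0]
wrist_force: [-0.1, 0.0, -0.7]
opening: 0.0168
grasp_force: 44.0
time: 34.77
ee_pos: [0.4177, -0.0519, 0.1161]
tcp_rot: [180.0, -0.1, 167.0]
wrist_force: [0.8, 0.3, -1.1]
opening: 0.017
grasp_force: 44.1
```

```bash
python3 -m handwheel '{"gripper":[-1,-1,-1,-1,-1,-1],"slide":[[0,0,0.7],[0,0,0.7],[0,0,0.7],[0,0,0.5],[0,0,0],[0,0,0]],"yaw":[0,0,0,0,0,0]}'
python3 -m handwheel '{"gripper":[-1,-1,-1,-1,-1],"slide":[[0,0,0.5],[0,0,0.5],[0,0,0.4],[0,0,0],[0,0,0]],"yaw":[0,0,0,0,0]}'
```

```text
time: 35.27
ee_pos: [0.4177, -0.0519, 0.1135]
tcp_rot: [180.0, -0.1, 167.0]
wrist_force: [-0.2, 0.2, -0.1]
opening: 0.0169
grasp_force: 44.1
time: 35.68
ee_pos: [0.4178, -0.0519, 0.1123]
tcp_rot: [180.0, -0.1, 167.0]
wrist_force: [0.2, 0.7, 0.8]
opening: 0.0177
grasp_force: 44.2
```

```bash
python3 -m handwheel '{"gripper":[-1,-1,-1],"slide":[[0,0,0.5],[0,0,0],[0,0,0]],"yaw":[0,0,0]}'
python3 -m handwheel '{"gripper":[-0.55,-0.5,-0.4,-0.2,0.1,0.4,0.4,0.4],"slide":[[0,0,0],[0,0,0],[0,0,0],[0,0,0],[0,0,0],[0,0,0],[0,0,0],[0,0,-10]],"yaw":[0,0,0,0,0,0,0,0]}' 20
python3 -m handwheel '{"gripper":[0.4,0.4,0.4,0.4,0.4,0.4,0.4,0.4],"slide":[[0,0,-20],[0,0,-25],[0,0,-20],[-15,-15,0],[-30,-30,0],[-30,-30,0],[-30,-30,0],[-30,-30,0]],"yaw":[0,0,0,0,0,0,0,0]}'
python3 -m handwheel '{"gripper":[0.4,0.4,0.4,0.4,0.4,0.4,0.4,0.4],"slide":[[-15,-30,0],[0,-35,0],[0,-35,0],[0,-35,0],[0,-30,0],[0,-15,0],[0,0,0],[0,0,0]],"yaw":[0,0,0,0,0,0,0,0]}'
python3 - <<'E'
from h import *
c=camera("top");s=camera("scene");x,y=.4185,-.0525
cv2.imwrite("pics/a9.png",np.hstack([tile(c,262,262,w=80,s=400,curves=[circ(x,y,.107,.034),circ(x,y,.125,.01)]),tile(c,300,250,w=280,s=400)]))
u,v=w2p(s,[[x,y,.06]])[0];print(u,v)
cv2.imwrite("pics/a10.png",tile(s,int(u),int(v),w=150,s=600))
E
```

```text
time: 35.93
ee_pos: [0.4178, -0.0519, 0.1122]
tcp_rot: [180.0, -0.1, 167.0]
wrist_force: [-1.9, -0.5, 6.0]
opening: 0.0171
grasp_force: 44.6
time: 36.6
ee_pos: [0.4169, -0.0518, 0.1203]
tcp_rot: [-180.0, -0.3, 167.0]
wrist_force: [-1.1, 0.3, 0.1]
opening: 0.0601
grasp_force: 0.0
time: 37.27
ee_pos: [0.5184, -0.213, 0.1872]
tcp_rot: [-180.0, -0.0, 167.1]
wrist_force: [0.7, 2.0, 0.3]
opening: 0.0598
grasp_force: 0.0
time: 37.93
ee_pos: [0.4916, -0.3902, 0.1865]
tcp_rot: [180.0, -0.1, 167.0]
wrist_force: [0.4, 0.2, -0.7]
opening: 0.0599
grasp_force: 0.0
287.75609565679014 258.02556039533397
```

View pics/a9.png

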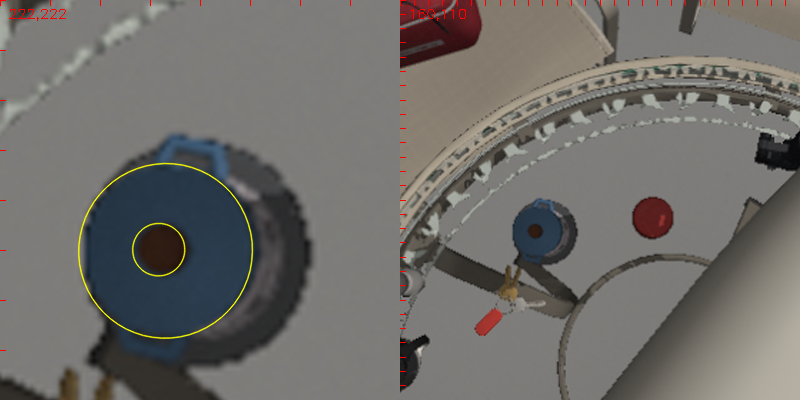

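View pics/a10.png

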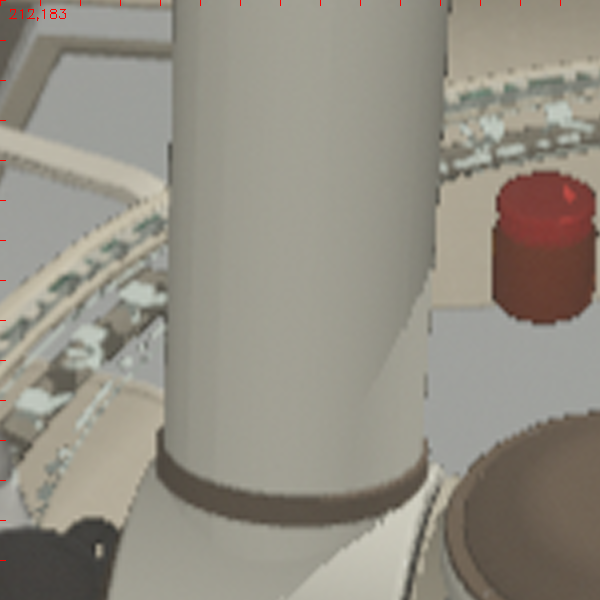

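The lid at (254,272) covers the pot centrally, with knob and rim on the predicted circles for a seated, level lid. The chilli jar is unmoved. The scene view is blocked by the arm's column. Everything is home and the gripper is clear, so I'm handing in.

```bash
python3 -c "
from workcell import ticket
print(ticket.job_done())"
```

```text
the job is handed in; nothing more can be done
None
```

The sauce warmer is assembled in order (tea light, stand, pot, lid), each piece bottoming within about 1 mm of its expected height and set down softly (about 12 N at most, when the tea light first caught the recess rim); the chilli jar looks unmoved, I did not re-check the spice jar and mill after the start, and the job was handed in at about 38 s.

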